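# Drop the trolley's push handle one notch

### The job

The next attendant is shorter, so lower the trolley's telescoping push handle by one notch: press the sprung button in its grip to free it, push the handle down until it clicks into the next hole, not the one after, and leave it locked there with the button sprung back up. Do not lean hard on it, and leave the glasses and other things on the shelf where they stand.

Things in the scene. Friction and masses are not known exactly. Their poses are not given: they have to be found in the camera images.
- handle_base: fixed lower part of the push handle, bolted to the shelf: two upright aluminium sleeves, 27 mm thick, 136 mm tall with their black collars, 220 mm apart between centres, each on a round steel foot 54 mm across. Origin on the shelf midway between the sleeves; y along the line of the sleeves and the grip bar, x across it, z up
- top_hole (a point): centre of the top pin hole in the +x face of the +y sleeve, 105 mm above the shelf. Each sleeve has three such holes, 10 mm across: the middle one is 34 to 46 mm below the top one (it differs from trolley to trolley), the lowest 80 mm below. A 7 mm steel pin stands 3 mm out of the hole in which the handle is locked, with 1.5 mm play up and down
- handle (a joint): how far the sliding upper part (two chromed tubes and a grip bar) is pushed down, m: 0 at the start (pins in the top holes), 0.034 to 0.046 at the middle holes, 0.080 at the lowest, stop at 0.082. With the pins drawn it slides stiffly, stays where it is left and takes about 10 N (+15 N per m/s) to push down; when the pins spring into a hole it stops dead and goes no further without the button
- button (a joint): travel of the sprung button, m: 0 up (9 mm proud of the bar), 0.008 fully in (1 mm proud); 4 N to start, 8 N fully in. It draws back the pins by the same distance; they clear the holes at 0.006. Let go between holes it stays in at about 0.006, as the pins rub inside the sleeves; it springs up when they find a hole. Held in, the handle runs past the holes
- button_top (a point): centre of the flat top of the button, a plain aluminium block, 40 mm in y and 18 mm in x, in the middle of the grip bar's top; 271 mm above the shelf at the start. It moves with the button and the handle
- grip_left (a point): point on the flat top of the black grip bar (262 mm long in y, 34 mm wide in x, 26 mm high, top 262 mm above the shelf at the start), 75 mm from its middle towards +y of handle_base, where it can be pushed down clear of the button; moves with the handle
- grip_right (a point): the same on the bar's other half, 75 mm from its middle towards -y
- tumbler1: clear glass tumbler, 72 mm across at the mouth, 95 mm tall; origin at the centre of its foot, z up its axis. A bystander
- tumbler2: clear glass tumbler, 72 mm across at the mouth, 95 mm tall; origin at the centre of its foot, z up its axis. A bystander
- tumbler3: clear glass tumbler, 72 mm across at the mouth, 95 mm tall; origin at the centre of its foot, z up its axis. A bystander
- tumbler4: clear glass tumbler, 72 mm across at the mouth, 95 mm tall; origin at the centre of its foot, z up its axis. A bystander
- mint1: round flat mint case, matte black tin, 56 mm across, 20 mm high; origin at the centre of its underside. A bystander
- mint2: round flat mint case, matte black tin, 56 mm across, 20 mm high; origin at the centre of its underside. A bystander
- jar: squat amber glass jar with a ribbed aluminium screw lid, 70 mm across, 72 mm tall; origin at the centre of its underside. A bystander
- opener: chromed bottle opener lying flat, 115 mm long along its x, ring end to +x, 9 mm thick; origin near its middle, on the shelf. A bystander

How it is judged:
By the outcome, as a careful person would: the job done as asked, in the order asked, and still so for the second after the job is handed in, with the robot touching nothing.
It also fails if it takes over 38 s, if anything falls off the work surface, if the arm or the gripper's body presses on something with over 40 N, if the wrist force passes 120 N, or if a joint passes its speed limit or range.

### The arm

A 6-joint arm with a two-finger parallel gripper is mounted at the origin on the work surface. World frame = base frame: x ahead of the robot, y to its left, z up, the work surface at z = 0. Lengths are in m, angles in rad, forces in N, time in s.
With the tool pointing down it reaches from about 0.35 to 0.925 m from the base axis. Payload 6.4 kg.
Tool frame: the origin (TCP) lies midway between the tips of the shut fingers; the grasp point (between the pads) lies 19 mm behind it; z points along the fingers, x is the direction in which the jaws open and shut, and the axes are right-handed (so a half turn about z gives the same grasp; the last joint's range is limited). The gripper opens to 94 mm and grips with 3 to 60 N. Pads are 16 mm wide; open, the fingers measure 119 mm over their backs; the gripper's body (75 mm by 177 mm) begins 78 mm behind the grasp point.
Start: joints at [-1.335, 0.245, 1.558, -0, 1.339, -0.174], TCP at [0.259, -0.596, 0.205] pointing down, gripper open.
Joint ranges: [-3.13, 3.13], [-1.02, 2.26], [0.13, 2.54], [-0.95, 4.09], [0.21, 2.88], [-2.74, 2.74]. Speed limits (rad/s): [2.57, 2.57, 3.14, 3.14, 3.14, 3.14].

### API

Orientations are given as a unit quaternion [w, x, y, z].
In Python, from rig import * gives the robot as it stands.
- The arm moves only by the tool apply_moves, never from a script. Its argument "series" is a list of rows, each a list of 7 numbers: the shift along the tool's x, y, z in units of 25 mm (1.0 is 25 mm), then the turn, a rotation vector about the tool's x, y, z in units of 5 degrees (1.0 is 5 degrees), then the closure, from -1 (fully open) to 1 (shut), so that 0 is half open. In form: [[tx, ty, tz, rx, ry, rz, grip], ...]. A call has 1 to 10 rows; each row is the pose to reach, as a shift and turn from the pose commanded when the call began, along the tool's axes at that moment; what a row does not reach only later rows make up. A row lasts 1/12 s, in which the tool goes at most 41.7 mm and 7.16 degrees, less where a joint would pass 70% of its speed; a pose out of reach is approached as far as the arm can. A call with a gripper value outside its range is refused whole. The fingers move at their own pace and stop on an object; "force" is the grip in N (left out, the last holds). Time passes only in rows, so rows that repeat a pose let the fingers close. It gives the time, the measured TCP pose, the force and the opening at its end, in the units of the state.
- get_state(): the state, without advancing time (a new reading comes with each control period).
- read_camera(name): name is "scene" or "top" or "wrist"; returns a dict with "color" (400x640x3 uint8, blue, green, red), "mtx" (3x3 intrinsics, pixels), "extrinsics" (4x4, takes a point from camera to world coordinates); the wrist camera has in their place "T_tool_cam" (4x4, takes a point from camera to tool coordinates, whose origin is the TCP and whose axes are the tool frame's). Camera axes: x right, y down, z forward; pixel columns grow to the right and rows downward; lengths in m; the calibration is good to about 2 mm. The wrist camera is an equidistant fisheye: a pixel r from the principal point sees the ray r / f radians off the axis. A picture is of the moment at which its call begins: read the wrist's pose just before it. There is no depth.
- sign_off(): hands the job in, once; it reports no verdict.
Trained networks look in the newest picture that a camera, given by its name, has taken for a name from the list of things; names that differ only in an ending like _2 or _b are one class to them, and where a whole thing is asked for, a point or a joint stands for the part that bears it (a point fixed in the world has none). Each returns a list of dicts, best first, with "score" (0 to 1); they miss things now and then, are a little off and sometimes report something else, mostly with a low value. They report only what shows in the picture. A call takes as long as a camera call.
- silhouettes(camera, name): "pixels" (400x640 bool, what is visible of it) and "point" ([column, row] in pixels, amid what is visible of it).
The state is a dict: "clock": time; "qpos": joint angles; "qd": joint speeds; "tau": joint torques, N m; "position": TCP position; "tcp_rot": TCP orientation; "force": force on the tool from outside, world axes, zero at the start; "moment": the same for the moment, N m; "opening": opening from 0.0 (shut) to 1.0 (fully open).
Only numpy, scipy, OpenCV 4.12 (cv2) and the standard library are available. Lean on these libraries where they do the work, as an engineer would, in place of code of your own. Each camera call takes 0.05 s, during which the arm holds its last target. There are 200 camera calls.

## Working session

There is one attempt and no reset: what is moved stays moved. The work goes in short steps, Python scripts to look and compute and a tool call to move; the robot and the scene stay as the last step left them, time stands still between calls to the robot, and variables do not carry over. Pictures are saved under pics/ and viewed, about 8 in all and at most 12, crops included, and the job is handed in when it is done.

Besides the shell and the picture viewer there is one more tool, called in YAML: its name, and indented under it one key for each argument. apply_moves: Moves the arm, as the interface text tells. Its arguments: {"type":"object","properties":{"series":{"type":"array","items":{"type":"array","items":{"type":"number"}}},"force":{"type":"number"}},"required":["series"]}

```bash
mkdir -p pics
cat > h.py <<'E'
from rig import *
import numpy as np, cv2
def shot(n,f):
    c=read_camera(n); cv2.imwrite('pics/'+f,c['color']); return c
def ray(c,p):
    d=np.linalg.inv(c['mtx'])@np.array([p[0],p[1],1.]); E=np.array(c['extrinsics']); return E[:3,3],E[:3,:3]@d
def atz(c,p,z):
    o,d=ray(c,p); return o+d*(z-o[2])/d[2]
def tri(rs):
    A=0;b=0
    for o,d in rs:
        d=d/np.linalg.norm(d);P=np.eye(3)-np.outer(d,d);A=A+P;b=b+P@o
    return np.linalg.solve(A,b)
E
python3 - <<'E'
from h import *
S=shot('scene','s0.png');T=shot('top','t0.png')
s=get_state();print(s['clock'],s['position'],s['tcp_rot'],s['force'],s['opening'])
for n in ['button_top','grip_left','handle_base','handle','tumbler1','mint1','jar','opener']:
    r={}
    for cn,c in(('scene',S),('top',T)):
        for k in silhouettes(cn,n)[:4]:
            print(n,cn,round(k['score'],2),np.round(k['point']),k['pixels'].sum(),np.round(atz(c,k['point'],.27 if n in('button_top','grip_left','handle') else .03),3))
            r.setdefault(cn,ray(c,k['point']))
    if len(r)==2: print('  tri',np.round(tri(list(r.values())),3))
E
```

```text
0.1 [ 0.25888087 -0.59565639  0.20448331] [-5.86226599e-04  8.36186468e-01 -5.48444592e-01 -6.13961755e-04] [ 0.12693867  0.66382294 -0.35123203] 1.0008939129254448
button_top scene 0.63 [314. 224.] 152 [ 0.605 -0.092  0.27 ]
button_top scene 0.24 [319. 198.] 156 [ 0.573 -0.009  0.27 ]
button_top top 0.71 [368. 170.] 163 [ 0.604 -0.084  0.27 ]
  tri [ 0.604 -0.086  0.265]
grip_left scene 0.75 [301. 249.] 3525 [ 0.617 -0.166  0.27 ]
grip_left scene 0.68 [310. 236.] 2266 [ 0.614 -0.126  0.27 ]
grip_left top 0.76 [371. 173.] 1761 [ 0.597 -0.091  0.27 ]
grip_left top 0.29 [266. 255.] 545 [0.405 0.147 0.27 ]
  tri [ 0.598 -0.108  0.214]
handle_base scene 0.7 [303. 248.] 3686 [0.489 0.043 0.03 ]
handle_base top 0.92 [365. 173.] 2243 [ 0.652 -0.105  0.03 ]
  tri [ 0.598 -0.095  0.206]
handle scene 0.72 [317. 225.] 128 [ 0.611 -0.093  0.27 ]
handle scene 0.66 [320. 198.] 191 [ 0.575 -0.008  0.27 ]
handle scene 0.63 [311. 235.] 2394 [ 0.616 -0.124  0.27 ]
handle scene 0.34 [276. 236.] 108 [ 0.556 -0.158  0.27 ]
handle top 0.56 [367. 172.] 1733 [ 0.599 -0.081  0.27 ]
  tri [ 0.603 -0.082  0.25
[... 559 characters left out ...]
 0.73 [321. 200.] 166 [0.431 0.261 0.03 ]
mint1 scene 0.64 [310. 239.] 2597 [0.489 0.084 0.03 ]
mint1 scene 0.23 [302. 250.] 3905 [0.491 0.034 0.03 ]
mint1 top 0.8 [228. 256.] 353 [0.411 0.276 0.03 ]
mint1 top 0.57 [338. 190.] 300 [ 0.602 -0.028  0.03 ]
mint1 top 0.26 [189. 255.] 614 [0.412 0.382 0.03 ]
  tri [ 0.414  0.364 -0.531]
jar scene 0.68 [331. 175.] 478 [0.394 0.403 0.03 ]
jar top 0.94 [188. 255.] 594 [0.41  0.385 0.03 ]
  tri [0.408 0.379 0.049]
opener scene 0.65 [297. 212.] 701 [0.391 0.174 0.03 ]
opener scene 0.64 [276. 237.] 118 [0.394 0.047 0.03 ]
opener top 0.81 [304. 267.] 152 [0.382 0.064 0.03 ]
opener top 0.66 [370. 171.] 141 [ 0.658 -0.12   0.03 ]
  tri [0.41  0.082 0.1  ]
```

Run:
```python
import cv2
a=cv2.imread('pics/s0.png')[140:340,180:440];b=cv2.imread('pics/t0.png')[110:310,160:460]
cv2.imwrite('pics/v1.png',cv2.vconcat([cv2.resize(a,(520,400))[:, :],cv2.resize(b,(520,347))])[:, :])
cv2.imwrite('pics/v1.png',cv2.hconcat([cv2.resize(a,(390,300)),cv2.resize(b,(410,300))]))
```

```text
(no output)
```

View pics/v1.png

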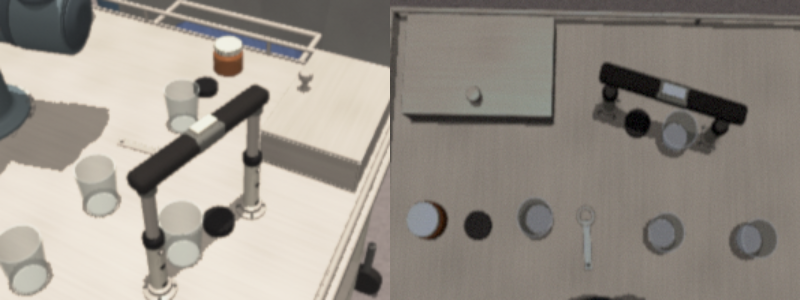

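The pictures show the handle at scene (314,224) and top (368,170), with a tumbler and a mint under or near its bar. Next I'll get the bar's axis.

Run:
```python
from h import *
T=read_camera('top');S=read_camera('scene')
print(np.round(np.array(S['extrinsics'])[:3,3],2),np.round(np.array(T['extrinsics'])[:3,3],2))
for k in silhouettes('top','handle')[:2]+silhouettes('top','grip_left')[:1]:
    m=k['pixels'].astype(np.uint8); r=cv2.minAreaRect(cv2.findNonZero(m)); b=cv2.boxPoints(r)
    print(k['score'],r); print(np.round([atz(T,p,.255)[:2] for p in b],3), np.round(atz(T,r[0],.255),3))
s=get_state();from scipy.spatial.transform import Rotation as R
q=s['tcp_rot'];M=R.from_quat([q[1],q[2],q[3],q[0]]).as_matrix()
print(M.round(3)); print('target delta tool units', (M.T@(np.array([.604,-.086,.36])-s['position'])/.025).round(2))
```

```text
[ 0.9  -0.6   0.79] [0.36 0.05 1.29]
0.84 ((366.1238708496094, 174.9146728515625), (111.12604522705078, 21.80150604248047), 15.64224624633789)
[[ 0.605  0.052]
 [ 0.656  0.039]
 [ 0.588 -0.214]
 [ 0.538 -0.199]] [ 0.596 -0.081  0.255]
0.58 ((366.07666015625, 174.4908905029297), (111.12543487548828, 22.303470611572266), 15.851927757263184)
[[ 0.605  0.052]
 [ 0.658  0.039]
 [ 0.589 -0.214]
 [ 0.538 -0.199]] [ 0.597 -0.081  0.255]
[[ 0.398 -0.917  0.   ]
 [-0.917 -0.398 -0.   ]
 [ 0.     0.    -1.   ]]
target delta tool units [-13.22 -20.79  -6.18]
```

apply_moves:
  series:
    - [0,0,-2,0,0,0,1]
    - [0,0,-4,0,0,0,1]
    - [-0.5,-1,-6.2,0,0,0.5,1]
    - [-13.2,-20.8,-6.2,0,0,7.7,1]
    - [-13.2,-20.8,-6.2,0,0,7.7,1]
    - [-13.2,-20.8,-6.2,0,0,7.7,1]
    - [-13.2,-20.8,-6.2,0,0,7.7,1]
    - [-13.2,-20.8,-6.2,0,0,7.7,1]
    - [-13.2,-20.8,-6.2,0,0,7.7,1]
    - [-13.2,-20.8,-6.2,0,0,7.7,1]
  force: 20

```text
clock: 1.93
position: [0.4305, -0.3439, 0.3437]
tcp_rot: [0.0, -0.608, 0.794, -0.0]
force: [-0.0, -0.3, -0.8]
opening: 0.326
```

```bash
cat >> h.py <<'E'
from scipy.spatial.transform import Rotation as R
def rot(s):
    q=s['tcp_rot'];return R.from_quat([q[1],q[2],q[3],q[0]]).as_matrix()
def delta(p,yaw):
    s=get_state();M=rot(s);y=np.degrees(np.arctan2(M[1,0],M[0,0]))
    print('pos',s['position'].round(4),'yaw',y.round(2),'F',s['force'].round(1),'t',s['clock'],'d',(M.T@(np.array(p)-s['position'])/.025).round(2),'rz',(-(yaw-y)/5).round(2))
    print(M.round(3).tolist())
E
python3 -c "
from h import *
delta([.604,-.086,.36],-105)"
```

```text
pos [ 0.4305 -0.3439  0.3437] yaw -105.08 F [-0.  -0.3 -0.8] t 1.9333 d [-11.77  -4.02  -0.65] rz -0.02
[[-0.26, -0.966, 0.0], [-0.966, 0.26, -0.0], [0.0, -0.0, -1.0]]
```

apply_moves:
  series:
    - [-11.2,-3.9,-0.3,0,0,0,1]
    - [-11.2,-3.9,-0.3,0,0,0,1]
    - [-11.2,-3.9,-0.3,0,0,0,1]
    - [-11.2,-3.9,-0.3,0,0,0,1]
    - [-11.2,-3.9,-0.3,0,0,0,1]
    - [-11.2,-3.9,-0.3,0,0,0,1]
    - [-11.2,-3.9,-0.3,0,0,0,1]
    - [-11.2,-3.9,-0.3,0,0,0,1]
    - [-11.2,-3.9,-0.3,0,0,0,1]
    - [-11.2,-3.9,-0.3,0,0,0,1]

```text
clock: 2.77
position: [0.5964, -0.1006, 0.3507]
tcp_rot: [-0.0, -0.609, 0.793, 0.0]
force: [0.1, -0.7, 0.4]
opening: 0.008
```

Run:
```python
from h import *
delta([.604,-.086,.36],-105)
s=get_state();W=shot('wrist','w1.png');M=rot(s);Tc=np.array(W['T_tool_cam']);K=W['mtx'];print(K.round(1).tolist(),Tc.round(3).tolist())
def fe(p,z):
    v=(np.array(p)-[K[0,2],K[1,2]])/K[0,0];th=np.linalg.norm(v);d=np.r_[np.sin(th)*v/th,np.cos(th)]
    o=s['position']+M@Tc[:3,3];d=M@Tc[:3,:3]@d;return o+d*(z-o[2])/d[2]
for n,z in(('button_top',.271),('grip_left',.262)):
  for k in silhouettes('wrist',n)[:3]:
    cn=max(cv2.findContours(k['pixels'].astype(np.uint8),0,1)[0],key=cv2.contourArea)[:,0]
    P=np.array([fe(c,z)[:2] for c in cn]).astype(np.float32);r=cv2.minAreaRect(P)
    print(n,k['score'],k['point'],fe(k['point'],z).round(4),r)
```

```text
pos [ 0.5964 -0.1006  0.3507] yaw -104.99 F [ 0.1 -0.7  0.4] t 2.7667 d [-0.64 -0.14 -0.37] rz 0.0
[[-0.259, -0.966, -0.001], [-0.966, 0.259, -0.0], [0.0, 0.0, -1.0]]
[[309.7, 0.0, 319.4], [0.0, 309.7, 200.2], [0.0, 0.0, 1.0]] [[1.0, 0.0, -0.001, 0.0], [0.0, 0.966, 0.257, -0.075], [0.001, -0.257, 0.966, -0.18], [0.0, 0.0, 0.0, 1.0]]
button_top 0.81 [298.0, 203.1] [ 0.604  -0.0835  0.271 ] ((0.6038836240768433, -0.08225345611572266), (0.038855209946632385, 0.019080258905887604), 74.98429870605469)
grip_left 0.91 [301.6, 198.3] [ 0.6053 -0.0866  0.262 ] ((0.609365701675415, -0.08414314687252045), (0.2558589577674866, 0.04605415463447571), 74.81108856201172)
```

View pics/w1.png

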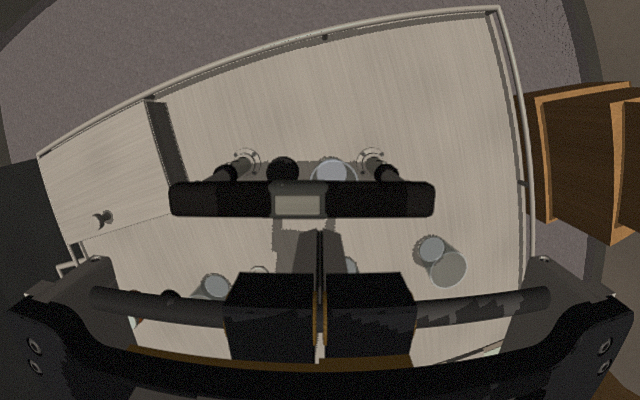

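The wrist view shows the button at (298,203), centred on the bar and 39x19 mm, which agrees with the other cameras.

apply_moves:
  series:
    - [-0.76,-0.11,0,0,0,0,1]
    - [-0.76,-0.11,1,0,0,0,1]
    - [-0.76,-0.11,2,0,0,0,1]
    - [-0.76,-0.11,2.6,0,0,0,1]
    - [-0.76,-0.11,2.6,0,0,0,1]
    - [-0.76,-0.11,2.6,0,0,0,1]

```text
clock: 3.42
position: [0.6034, -0.0839, 0.2855]
tcp_rot: [-0.0, -0.608, 0.794, 0.001]
force: [0.1, -0.4, 0.7]
opening: 0.004
```

```bash
python3 -c "
from h import *
delta([.604,-.083,.271],-105)"
```

```text
pos [ 0.6034 -0.0839  0.2855] yaw -105.12 F [ 0.1 -0.4  0.7] t 3.4167 d [-0.04 -0.01  0.58] rz -0.02
[[-0.261, -0.965, -0.001], [-0.965, 0.261, 0.0], [-0.0, 0.001, -1.0]]
```

apply_moves:
  series:
    - [0,0,0.4,0,0,0,1]
    - [0,0,0.5,0,0,0,1]
    - [0,0,0.58,0,0,0,1]
    - [0,0,0.66,0,0,0,1]
    - [0,0,0.74,0,0,0,1]
    - [0,0,0.74,0,0,0,1]

```text
clock: 3.92
position: [0.6043, -0.0831, 0.2683]
tcp_rot: [0.0, -0.609, 0.793, -0.001]
force: [-3.4, -1.4, 5.6]
opening: 0.003
```

apply_moves:
  series:
    - [0,0,0.08,0,0,0,1]
    - [0,0,0.16,0,0,0,1]
    - [0,0,0.24,0,0,0,1]
    - [0,0,0.32,0,0,0,1]
    - [0,0,0.4,0,0,0,1]
    - [0,0,0.48,0,0,0,1]
    - [0,0,0.56,0,0,0,1]

```text
clock: 4.5
position: [0.6044, -0.0832, 0.2558]
tcp_rot: [0.0, -0.609, 0.793, -0.001]
force: [-5.2, -0.3, 9.6]
opening: 0.006
```

apply_moves:
  series:
    - [0,0,0.08,0,0,0,1]
    - [0,0,0.16,0,0,0,1]
    - [0,0,0.24,0,0,0,1]
    - [0,0,0.32,0,0,0,1]
    - [0,0,0.32,0,0,0,1]

```text
clock: 4.92
position: [0.6044, -0.0832, 0.2473]
tcp_rot: [0.0, -0.609, 0.793, -0.001]
force: [-3.9, -0.4, 7.9]
opening: 0.002
```

apply_moves:
  series:
    - [0,0,-0.5,0,0,0,1]
    - [0,0,-1.6,0,0,0,1]
    - [0,0,-1.6,0,0,0,-1]
    - [0,0,-1.6,0,0,0,-1]
    - [0,0,-1.6,0,0,0,-1]
    - [0,0,-1.6,0,0,0,-1]
    - [0,0,-1.6,0,0,0,-1]
    - [0,0,-1.6,0,0,0,-1]
    - [0,0,-1.6,0,0,0,-1]
    - [0,0,-1.6,0,0,0,-1]

```text
clock: 5.75
position: [0.604, -0.0828, 0.285]
tcp_rot: [-0.0, -0.609, 0.793, 0.0]
force: [-0.5, 0.0, -0.1]
opening: 0.538
```

Run:
```python
from h import *
delta([.604,-.083,.246],-105)
S=shot('scene','s2.png');T=read_camera('top')
W=shot('wrist','w2.png')
a=cv2.resize(cv2.imread('pics/s0.png')[170:320,240:380],(390,418),interpolation=2)
b=cv2.resize(S['color'][170:320,240:380],(390,418),interpolation=2)
cv2.imwrite('pics/v3.png',cv2.hconcat([a,b]))
print(get_state()['opening'])
```

```text
pos [ 0.604  -0.0828  0.285 ] yaw -105.02 F [-0.5  0.  -0.1] t 5.75 d [ 0.01 -0.    1.56] rz -0.0
[[-0.259, -0.966, -0.001], [-0.966, 0.259, 0.0], [-0.0, 0.001, -1.0]]
0.6674639551609142
```

View pics/v3.png

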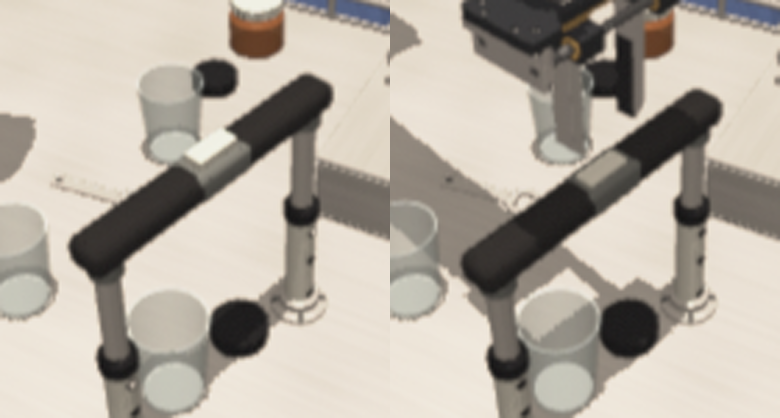

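View pics/w2.png

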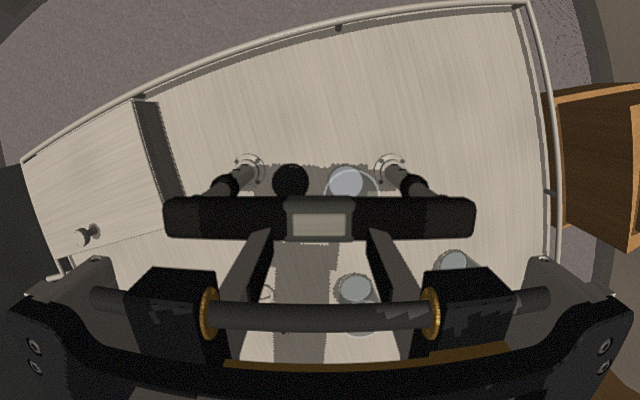

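The handle has dropped about 15 mm and the button stays nearly flush. The open fingers straddle the button. I'll now push on the bar, slowly.

apply_moves:
  series:
    - [0,0,0,0,0,0,-1]
    - [0,0,0,0,0,0,-1]
    - [0,0,0.5,0,0,0,-1]
    - [0,0,1.0,0,0,0,-1]
    - [0,0,1.4,0,0,0,-1]
    - [0,0,1.48,0,0,0,-1]
    - [0,0,1.56,0,0,0,-1]
    - [0,0,1.64,0,0,0,-1]

```text
clock: 6.57
position: [0.6034, -0.0826, 0.2453]
tcp_rot: [-0.001, -0.609, 0.793, 0.001]
force: [-6.7, 1.6, 9.7]
opening: 0.999
```

apply_moves:
  series:
    - [0,0,0.08,0,0,0,-1]
    - [0,0,0.16,0,0,0,-1]
    - [0,0,0.24,0,0,0,-1]
    - [0,0,0.32,0,0,0,-1]
    - [0,0,0.4,0,0,0,-1]
    - [0,0,0.48,0,0,0,-1]
    - [0,0,0.54,0,0,0,-1]

```text
clock: 7.15
position: [0.6035, -0.0826, 0.2329]
tcp_rot: [-0.001, -0.609, 0.793, 0.001]
force: [-7.4, 0.7, 10.3]
opening: 1.0
```

apply_moves:
  series:
    - [0,0,0.05,0,0,0,-1]
    - [0,0,0.1,0,0,0,-1]
    - [0,0,0.15,0,0,0,-1]
    - [0,0,0.2,0,0,0,-1]

```text
clock: 7.48
position: [0.6035, -0.0826, 0.2279]
tcp_rot: [-0.0, -0.609, 0.793, 0.001]
force: [-7.2, 1.4, 9.9]
opening: 1.002
```

Now 1 mm per row, two rows per call.

apply_moves:
  series:
    - [0,0,0.04,0,0,0,-1]
    - [0,0,0.08,0,0,0,-1]

```text
clock: 7.65
position: [0.6036, -0.0826, 0.2259]
tcp_rot: [-0.0, -0.609, 0.793, 0.001]
force: [-6.2, 1.5, 10.9]
opening: 1.0
```

apply_moves:
  series:
    - [0,0,0.04,0,0,0,-1]
    - [0,0,0.04,0,0,0,-1]

```text
clock: 7.82
position: [0.6036, -0.0826, 0.2248]
tcp_rot: [-0.0, -0.609, 0.793, 0.001]
force: [-6.1, 1.6, 9.5]
opening: 0.999
```

apply_moves:
  series:
    - [0,0,0.04,0,0,0,-1]
    - [0,0,0.08,0,0,0,-1]

```text
clock: 7.98
position: [0.6036, -0.0826, 0.2246]
tcp_rot: [-0.0, -0.609, 0.793, 0.0]
force: [-11.6, 3.1, 19.1]
opening: 0.998
```

apply_moves:
  series:
    - [0,0,0.04,0,0,0,-1]
    - [0,0,0.06,0,0,0,-1]

```text
clock: 8.15
position: [0.6037, -0.0826, 0.2244]
tcp_rot: [-0.0, -0.609, 0.793, 0.0]
force: [-13.3, 3.2, 22.1]
opening: 0.999
```

The force has risen and the handle has stopped at z≈0.2246, about 37 mm down. That looks like the click, so I'll retract and check.

apply_moves:
  series:
    - [0,0,-0.3,0,0,0,-1]
    - [0,0,-1.2,0,0,0,-1]
    - [0,0,-2.5,0,0,0,-1]
    - [0,0,-4,0,0,0,-1]
    - [0,0,-5,0,0,0,-1]
    - [0,0,-5,0,0,0,-1]

```text
clock: 8.65
position: [0.6065, -0.0836, 0.3519]
tcp_rot: [0.003, -0.609, 0.793, -0.005]
force: [-0.4, 0.0, 0.1]
opening: 1.003
```

Run:
```python
from h import *
S=shot('scene','s3.png');W=shot('wrist','w3.png')
b=cv2.resize(S['color'][170:320,240:380],(390,418),interpolation=2)
c=cv2.resize(W['color'][120:290,150:490],(410,205),interpolation=2);c=cv2.copyMakeBorder(c,0,213,0,0,0)
cv2.imwrite('pics/v4.png',cv2.hconcat([b,c]))
B={}
for cn in('scene','wrist'):
  for k in silhouettes(cn,'button_top')[:2]: print(cn,k['score'],k['point'],k['pixels'].sum())
delta([.604,-.083,.3],-105)
```

```text
wrist 0.82 [318.1, 198.8] 756
wrist 0.26 [290.4, 170.6] 492
pos [ 0.6035 -0.0827  0.3422] yaw -105.02 F [-0.8 -0.4 -1. ] t 8.85 d [ 0.01 -0.03  1.69] rz -0.0
[[-0.259, -0.966, -0.003], [-0.966, 0.259, 0.001], [-0.0, 0.003, -1.0]]
```

View pics/v4.png

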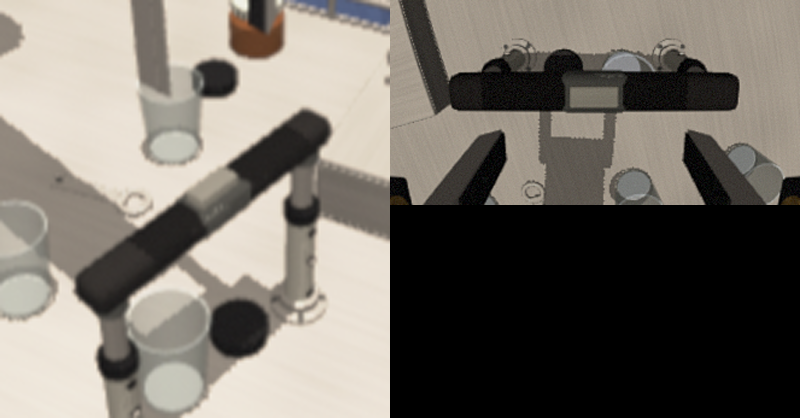

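The handle is lower and the button appears proud again, but it is in shadow. I'll back off and look in clear light.

apply_moves:
  series:
    - [0,0,-1.5,0,0,0,-1]
    - [0,0,-3,0,0,0,-1]
    - [3,2,-3,0,0,0,-1]
    - [9,5,-3,0,0,0,-1]
    - [9,5,-3,0,0,0,-1]
    - [9,5,-3,0,0,0,-1]
    - [9,5,-3,0,0,0,-1]
    - [9,5,-3,0,0,0,-1]
    - [9,5,-3,0,0,0,-1]
    - [9,5,-3,0,0,0,-1]

```text
clock: 9.68
position: [0.4234, -0.2691, 0.4173]
tcp_rot: [-0.0, -0.607, 0.795, 0.002]
force: [0.4, 0.6, 0.1]
opening: 0.998
```

Run:
```python
from h import *
S=shot('scene','s4.png');T=shot('top','t4.png')
a=cv2.imread('pics/s0.png')
f=lambda i,y,x,h,w,W,H: cv2.resize(i[y:y+h,x:x+w],(W,H),interpolation=2)
r1=cv2.hconcat([f(a,180,280,90,80,390,439),f(S['color'],190,280,90,80,390,439)])
cv2.imwrite('pics/v5.png',r1)
# bystanders moved?
T0=cv2.imread('pics/t0.png');d=cv2.absdiff(T0,T['color']).max(2)
print('diff blobs around bystanders',[(p,int(d[p[1]-12:p[1]+12,p[0]-12:p[0]+12].max())) for p in[(428,267),(372,197),(268,256),(365,262),(228,256),(188,255),(304,267),(338,190)]])
for cn,c in(('scene',S),('top',T)):
  for k in silhouettes(cn,'button_top')[:1]: print(cn,k['score'],k['point'],atz(c,k['point'],.233).round(4))
# projected z of button on known vertical line
for k in silhouettes('scene','button_top')[:1]:
  o,d=ray(S,k['point']);print('z at xy', [ (o+d*(v-o[i])/d[i])[2].round(4) for i,v in((0,.604),(1,-.083))])
delta([.604,-.083,.3],-105)
```

```text
diff blobs around bystanders [((428, 267), 59), ((372, 197), 128), ((268, 256), 16), ((365, 262), 52), ((228, 256), 18), ((188, 255), 20), ((304, 267), 16), ((338, 190), 77)]
scene 0.59 [318.0, 239.0] [ 0.6139 -0.0931  0.233 ]
top 0.65 [341.1, 188.5] [ 0.567  -0.0238  0.233 ]
z at xy [np.float64(0.214), np.float64(0.222)]
pos [ 0.426  -0.2667  0.4188] yaw -104.89 F [ 0.8 -0.2  0.1] t 9.9333 d [-8.93 -5.    4.76] rz 0.02
[[-0.257, -0.966, -0.001], [-0.966, 0.257, 0.001], [-0.001, 0.001, -1.0]]
```

View pics/v5.png

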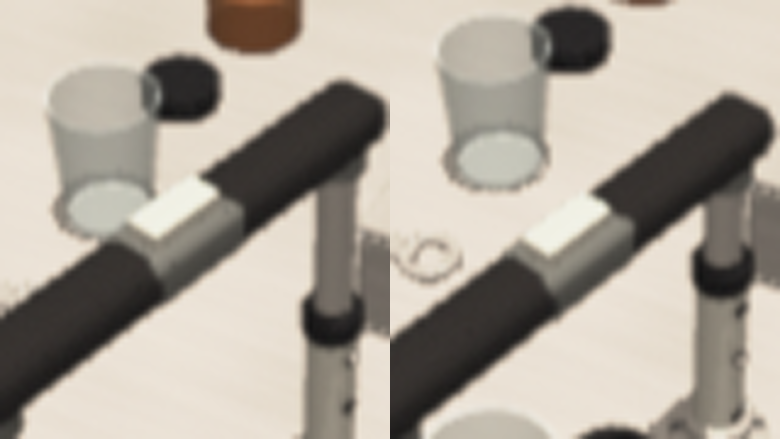

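Before (left) and after (right), the button stands as proud as it did at the start. On the sleeve, the top hole at (740,310) is now dark and empty, the middle one at (738,355) holds the bright pin, and the lowest is empty.

```bash
python3 -c "
from rig import *
print(sign_off())"
```

```text
the job is handed in; nothing more can be done
None
```

The push handle is one notch lower and locked in its middle holes, with the button sprung back up. I handed the job in at about 10 s of the 38 s allowed.

- **Release:** I pressed the button fully in with the shut fingers and eased the handle about 16 mm down, at about 10 N. Then I let go, and the button stayed in as expected.
- **Lowering:** I opened the fingers astride the button and pushed the bar down in steps of 1–2 mm. The handle stopped dead about 37 mm down, within the 34–46 mm range for the middle holes. The downward force peaked at about 22 N (about 26 N in all) before I backed off.
- **Lock check:** The last scene picture shows the top hole empty, the pin in the middle hole and the lowest hole empty. The button is as proud as at the start.
- **Shelf items:** The arm stayed above the glasses and other things throughout. The picture comparison showed almost no change at four of the eight. The other four, including the tumbler and mint case near the handle, did change. I put that down to moved shadows and the lowered bar, but did not measure those items again.
- **Disagreements:** The final network fix on the button from the top camera landed on the mint case, so I discarded it. The scene camera fix put the button's height at 0.214–0.222 m against about 0.233 m expected. I relied on the stop, the pin picture and the button picture instead.

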